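# Slide the glass plate home under the printer's arm

## Robot

A 6-joint arm with a two-finger parallel gripper is mounted at the origin on the work surface. World frame = base frame: x ahead of the robot, y to its left, z up, the work surface at z = 0. Lengths are in mm, angles in degrees, forces in N, time in s.
With the tool pointing down it reaches from about 350 to 850 mm from the base axis. Payload 8.1 kg.
Tool frame: the origin (TCP) lies on the centre line of the jaws, within the pads' length; the fingertips stand 14 mm ahead of it and the grasp point (between the pads) lies 5 mm behind it; z points along the fingers, y is the line along which they close (so a half turn about z gives the same grasp; the last joint's range is limited). The gripper opens to 85 mm and grips with 20 to 120 N. Pads are 22 mm wide; open, the fingers measure 114 mm over their backs; the gripper's body (76 mm by 85 mm) begins 54 mm behind the grasp point. The pads swing forward as they close: fully open they stand 13 mm farther back than shut.
Start: joints at [-76.627, 7.471, 85.268, -0, 87.261, -4.893], TCP at [188.077, -569.765, 245.292] pointing down, gripper open.
Joint ranges: [-169.43, 169.43], [-51.17, 129.36], [1.28, 143.12], [-76.62, 256.62], [0, 156.53], [-152.29, 152.29]. Speed limits (degrees/s): [136.94, 136.94, 159.86, 180, 180, 180].

## Interface

Orientations are given as [roll, pitch, yaw] about the fixed x, y, z axes, in that order (R = Rz(yaw) Ry(pitch) Rx(roll)).
In Python, from bench import sense, snapshot, camera_info, hand_in gives the robot as it stands. The module is installed in compiled form; this text tells all that it offers.
- The arm moves only by the tool apply_moves, never from a script. Its argument "deltas" is a list of rows, each a list of 7 numbers: the shift along the tool's x, y, z scaled (see below), then the turn, a rotation vector about the tool's x, y, z scaled (see below), then the opening, from 0 (shut) to 1 (fully open). In form: [[dx, dy, dz, ax, ay, az, claw], ...]. A call has 1 to 8 rows; each row shifts and turns the commanded pose from where the row before left it, along the tool's axes as they then stand; what a row does not reach is not made up. The controller multiplies each number of a shift by 0.03 m and each number of a turn by 0.08 rad. A row lasts 1/8 s, in which the tool goes at most 62.5 mm and 10.7 degrees, less where a joint would pass 70% of its speed; a pose out of reach is approached as far as the arm can. A call with a number of a shift or a turn outside -1 to 1 is refused whole. A call with a gripper value outside its range is refused whole. The fingers move at their own pace and stop on an object; "grip_force" is the grip in N (left out, the last holds). Time passes only in rows, so rows that do not move let the fingers close. It gives the time, the measured TCP pose, the force, the opening and the grip force at its end, in the units of the state.
- sense(): the state, without advancing time (a new reading comes with each control period).
- snapshot(name): name is "side" or "top" or "wrist"; returns the picture (480x640x3 uint8, red, green, blue); there is no depth.
- camera_info(name): a dict with "vertical_fov" (degrees; the focal length in pixels is half the picture's height over the tangent of half this angle, whatever the lens; pixels are square), "cx", "cy" (the principal point, pixels), "origin" and "rotation" of the camera in the world; the wrist camera has in their place "tool_from_camera" (4x4, takes a point from camera to tool coordinates, whose origin is the TCP and whose axes are the flange's). Camera axes: x right, y up, looking along -z (the intrinsics and any distortion apply to the point x, -y, -z); pixel columns grow to the right and rows downward; lengths in mm; the calibration is good to about 2 mm. A picture is of the moment at which its call begins: read the wrist's pose just before it. camera_info takes no time and is no camera call.
- hand_in(): hands the job in; it is judged then, once.
The state is a dict: "time": time; "joint_pos": joint angles; "qd": joint speeds; "joint_efforts": joint torques, N m; "tool_pos": TCP position; "tcp_rot": TCP orientation; "ft_force": force on the tool from outside, world axes, zero at the start; "wrist_torque": the same for the moment, N m; "finger_gap": finger opening in mm; "grip_force": force on a finger pad.
Only numpy, scipy, OpenCV 4.12 (cv2) and the standard library are available. Lean on these libraries where they do the work, as an engineer would, in place of code of your own. Each camera call takes 0.05 s, during which the arm holds its last target. There are 200 camera calls.

## Task

Get the small desktop printer ready for its next print: slide the print head along its arm all the way to the tower end, out of the way, and then push the black glass plate back under the arm until it is fully home, flush against both orange stops at the rear of the bed and the one at its left. Keep the glass flat, do not let it touch the print head, and do not disturb the other things on the desk.

Things in the scene. Friction and masses are not known exactly. Their poses are not given: they have to be found in the camera images.
- printer: Small cantilever desktop printer, fixed to the desk, turned by up to 15 degrees. Origin on the desk under the bed's middle; +x to its rear (away from the robot), +y to its left, where the tower stands, z up. Below the bed: two dark rails and black feet, none above z 56 mm; a low display panel (below z 50) at x -185..-157, y -93..-8
- bed_home (a point): Middle of the top of the bed and target of the plate's origin, 72 mm above the printer's origin, axes as the printer's. The bare aluminium bed is 8 mm thick and spans x -85..90, y -75..80 mm
- stop_rear_left (a point): Middle of the contact face of the left one of the two orange stops at the bed's rear edge, at x 90, y 52, z 72 mm in the printer's frame; 24 mm wide in y, 6 thick, its top 4 mm above the bed
- stop_rear_right (a point): The same for the right rear stop, at x 90, y -52, z 72 mm in the printer's frame
- stop_left (a point): Middle of the contact face of the orange stop at the bed's left edge, at x -35, y 80, z 72 mm in the printer's frame; 24 mm long in x, 6 thick, its top 4 mm above the bed
- free_end (a point): Free (right) end of the arm, at x 76, y -139, z 122 mm in the printer's frame. The arm is two steel rods of 9 mm along y at x 76, z 109 and 135 mm, from an orange end block (14 mm in y, 26 in x, 40 high) to the dark X motor (x 56..96, y 122..150, z 101..143 mm); nothing of it is higher than z 143
- tower (a point): Foot of the tower, at x 88, y 185, z 0 mm in the printer's frame. The tower is a post 40 x 40 with an orange cap 62 x 56, up to z 377 mm. On it sits the orange slide block of the arm (x 52..108, y 150..210, z 93..151 mm); a black box round its foot: x -10..130, y 148..224 mm, up to z 60
- carriage (a joint): Position of the print head along the arm, in m: 0 = parked at the tower end (against the X motor), growing towards the free end (printer's -y), up to 0.185. It slides with a friction of about 3 N and stays where it is left
- head_middle (a point): Middle of the print head's black fan housing, a box 34 (x) x 44 (y) x 46 (z) mm; in the printer's frame at x 42, y 98 mm minus the carriage joint, z 125 mm. Behind it the carriage, 46 wide in y, reaches to x 86 mm; the top of the head is at z 148 (the thin white tube above can be passed through)
- hotend: The whole print head: the orange carriage on the rods, the fan housing and, hanging below it, the aluminium heater block (18 x 22 x 10 mm) and the brass nozzle. Moves with joint carriage; axes as the printer's; origin on the arm's axis, 34 mm behind head_middle and 3 mm lower
- nozzle (a point): Tip of the brass nozzle, in the printer's frame at x 48, y 98 mm minus the carriage joint, z 73.5 mm: only 1.5 mm over the bare bed, so the glass cannot pass under it. When parked it stands 18 mm outside the bed's left edge. The heater block begins 6 mm above the tip
- plate: Black coated glass plate, 180 (x) x 160 (y) x 4 mm, about 0.23 kg, lying loose on the front of the bed, askew, overhanging it in front and at right. Origin: centre of its underside; x to its rear edge, y to its left. At home its front and right edges overhang the bed by 5 mm, so fingertips a few mm below the glass meet the glass, not the bed. Slides with 1 to 2 N
- rear_left (a point): Point of the plate's rear edge (underside), 52 mm left of its middle: meets the left one of the rear stops
- rear_right (a point): Point of the plate's rear edge (underside), 52 mm right of its middle: meets the right one of the rear stops
- left_edge (a point): Point of the plate's left edge (underside), 35 mm in front of its middle: meets the left stop
- bottle: Bystander: blue steel drinking bottle, 72 mm across, 231 mm high with its black loop cap; origin at the centre of its foot
- tool_cup: Bystander: white cup, 76 mm across, 95 mm high, with screwdrivers and pens that stand up to 190 mm high (these can be passed through); origin at the centre of its foot
- tape_roll: Bystander: yellow roll of tape lying flat, 100 mm across, 25 mm high; origin at the centre of its underside
- swatter: Bystander: flat red printed model of a fly swatter, 163 x 44 x 5 mm, lying on the cutting mat; origin on its underside, about 70 mm from its grid's end, long axis x

How it is judged:
By the outcome, as a careful person would: the job done as asked, in the order asked, and still so for the second after the job is handed in, with the robot touching nothing.
It also fails if it takes over 58 s, if anything falls off the work surface, if the arm or the gripper's body presses on something with over 40 N, if the wrist force passes 120 N, or if a joint passes its speed limit or range.

## Working session

There is one attempt and no reset: what is moved stays moved. The work goes in short steps, Python scripts to look and compute and a tool call to move; the robot and the scene stay as the last step left them, time stands still between calls to the robot, and variables do not carry over. Pictures are saved under pics/ and viewed, at most 10 in all, crops included, and the job is handed in when it is done.

Besides the shell and the picture viewer there is one more tool, called after "Emit:" as a command line: name --pt "numbers of a row" for each row, then --argument value for the rest. apply_moves: Moves the arm, as the interface text tells. Its arguments: {"type":"object","properties":{"deltas":{"type":"array"},"grip_force":{"type":"number"}},"required":["deltas"]}

```bash
mkdir -p pics
python3 - <<'E'
from bench import *
import cv2,numpy as np
for n in ("side","top"):
    i=camera_info(n); print(n,i)
    cv2.imwrite(f"pics/{n}0.png",cv2.cvtColor(snapshot(n),cv2.COLOR_RGB2BGR))
print(camera_info("wrist")); print(sense())
E
```

```text
side {'vertical_fov': 42.94384160201612, 'cx': 313.32212799792313, 'cy': 248.82332359928188, 'origin': array([ 299.77173057,  895.73002276, 1004.24022864]), 'rotation': array([  45.7835287 ,    0.99858025, -164.22220499])}
top {'vertical_fov': 49.793988421841036, 'cx': 317.1472705303382, 'cy': 225.57050850840167, 'origin': array([ 434.51240744,   42.15538861, 1262.56736404]), 'rotation': array([  7.2780278 ,  -0.8748667 , -89.77273128])}
{'vertical_fov': 64.63394529495729, 'cx': 316.3501805120176, 'cy': 241.97531366803204, 'tool_from_camera': array([[-2.32081273e-04,  9.58021698e-01,  2.86695609e-01,
         7.31195077e+01],
       [ 9.99999334e-01,  5.46568330e-04, -1.01690850e-03,
         7.01145404e-01],
       [-1.13091915e-03,  2.86695182e-01, -9.58021186e-01,
        -1.27482323e+02],
       [ 0.00000000e+00,  0.00000000e+00,  0.00000000e+00,
         1.00000000e+00]])}
{'time': 0.1, 'joint_pos': array([-7.66254698e+01,  7.51202833e+00,  8.53234697e+01,  1.05348824e-03,
        8.72616662e+01, -4.89128682e+00]), 'qd': array([-0.0732863 , -0.14476217, -0.13111426, -0.07456012,  0.03040939,
        0.0730784 ]), 'joint_efforts': array([ 1.14376962e-03, -5.70952749e+01, -5.01942587e+01, -6.70145846e-05,
        8.16162850e-03,  8.51061941e-06]), 'tool_pos': array([ 187.99032466, -569.2890738 ,  244.33218753]), 'tcp_rot': array([-1.79903279e+02, -9.33310906e-03,  1.82657579e+01]), 'ft_force': array([-0.00433945, -0.13133492, -0.3994004 ]), 'wrist_torque': array([-0.00833738,  0.05752522, -0.02117066]), 'grip_force': 0.0, 'finger_gap': 85.54428390200601}
```

View pics/top0.png

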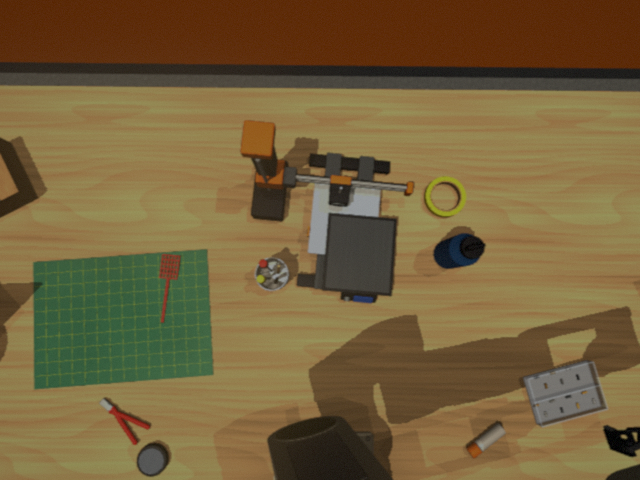

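View pics/side0.png

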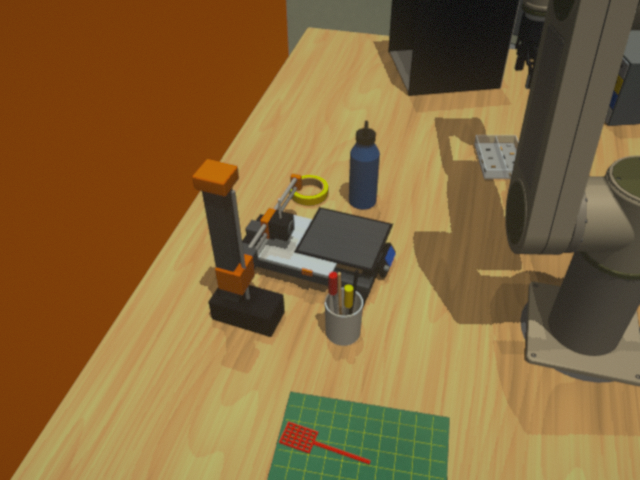

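The top view shows the tower cap at (259,138), the arm from (290,177) to (410,187), the head at (341,190), the plate centred near (361,254), the cup at (272,275) and the bottle at (458,250). In the side view the head is at (280,222) and the plate at (345,238). I'll measure these next.

```bash
cat > h.py <<'E'
import numpy as np, cv2
from bench import *
from scipy.spatial.transform import Rotation as R
def cam(n,s=None):
    i=camera_info(n); f=240/np.tan(np.radians(i['vertical_fov']/2))
    if n=='wrist':
        T=np.array(i['tool_from_camera']); Rt=R.from_euler('xyz',s['tcp_rot'],degrees=True).as_matrix()
        return f,i['cx'],i['cy'],Rt@T[:3,3]+s['tool_pos'],Rt@T[:3,:3]
    return f,i['cx'],i['cy'],np.array(i['origin']),R.from_euler('xyz',i['rotation'],degrees=True).as_matrix()
def toplane(c,px,z):
    f,cx,cy,o,M=c; px=np.atleast_2d(px).astype(float)
    d=np.c_[(px[:,0]-cx)/f,-(px[:,1]-cy)/f,-np.ones(len(px))]@M.T
    return o+d*((z-o[2])/d[:,2])[:,None]
def project(c,P):
    f,cx,cy,o,M=c; q=(np.atleast_2d(P)-o)@M
    return np.c_[cx+f*q[:,0]/-q[:,2],cy-f*q[:,1]/-q[:,2]]
E
python3 - <<'E'
from h import *
im=cv2.imread('pics/top0.png'); c=cam('top')
hsv=cv2.cvtColor(im,cv2.COLOR_BGR2HSV)
m=cv2.inRange(hsv,(5,170,120),(14,255,255)); m[:100]=0
for k in cv2.findContours(m,0,2)[0]:
    if cv2.contourArea(k)>3: 
        r=cv2.minAreaRect(k);print('orange',np.round(r[0],1),np.round(r[1],1),round(r[2]),toplane(c,[r[0]],143)[0].round())
x0,y0,x1,y1=240,110,480,310
cv2.imwrite('pics/crop1.png',cv2.resize(im[y0:y1,x0:x1],None,fx=3.3,fy=3,interpolation=cv2.INTER_CUBIC)[:600,:800])
E
```

```text
orange [474.5 451.1] [10.  10.2] 53 [ 107. -303.  143.]
orange [167.3 282.7] [ 3.8 12.6] 20 [452. 346. 143.]
orange [171.5 264. ] [7. 2.] 0 [492. 339. 143.]
orange [168.5 259. ] [ 2. 13.] 90 [503. 346. 143.]
orange [259.5 178. ] [8. 7.] 90 [683. 153. 143.]
orange [275.  176.5] [13. 14.] 90 [686. 119. 143.]
orange [247.4 152.6] [13.1  1.6] 7 [740. 181. 143.]
orange [269.3 140.3] [12.1 34.8] 23 [768. 133. 143.]
```

View pics/crop1.png

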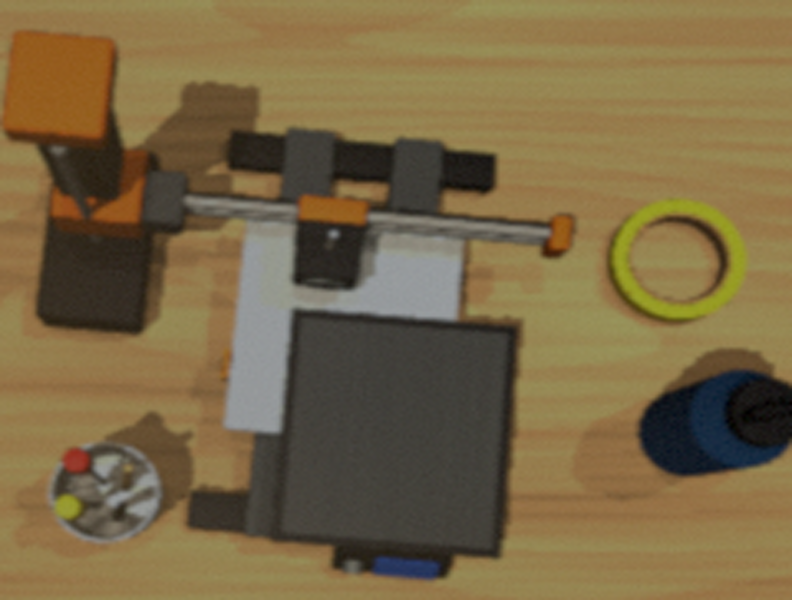

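The crop shows the free-end block at about px (410,188), the plate corners at (329,214), (397,218), (391,295) and (323,289), and the bed's front-left corner at (308,253). This gives a coarse pose, and I'll use the wrist camera to refine it.

Run:
```python
from h import *
c=cam('top')
P=toplane(c,[(329.4,214),(396.7,218.3),(390.6,295),(323.3,289.3)],76)
print(P.round(), [np.linalg.norm(P[i]-P[i-1]).round() for i in range(4)])
e=toplane(c,[(409.7,188.3),(296,177)],143); print(e.round(1))
d=e[1]-e[0]; yaw=np.degrees(np.arctan2(-d[0],d[1])); print('yaw',yaw)
Rz=R.from_euler('z',yaw,degrees=True).as_matrix()
o=e[0]-Rz@[76,-139,143]; print('origin',o)
print('cup',toplane(c,[(271.5,274)],95),'head top',toplane(c,[(341,178)],146))
print(project(c,o+(Rz@np.array([[76,-139,122],[42,98,125],[-85,80,72],[88,185,377]]).T).T))
```

```text
[[ 613.   -4.   76.]
 [ 604. -160.   76.]
 [ 428. -143.   76.]
 [ 440.   10.   76.]] [np.float64(174.0), np.float64(157.0), np.float64(177.0), np.float64(154.0)]
[[ 661.8 -178.5  143. ]
 [ 685.4   72.8  143. ]]
yaw -5.368840801095456
origin [ 5.99139258e+02 -3.30426819e+01  2.84217094e-14]
cup [[473.42342534 127.04259785  95.        ]] head top [[683.22801813 -26.49900549 146.        ]]
[[407.90032936 190.14977763]
 [301.50242955 194.29113893]
 [304.02847974 253.32186626]
 [252.89546061 137.14093373]]
```

Emit:
apply_moves --pt "0 0 -0.65 0 0 1 1" --pt "0 0 -0.65 0 0 1 1" --pt "0 0 -0.65 0 0 1 1" --pt "0 0 -0.65 0 0 1 1" --pt "0 0 -0.6 0 0 0.12 1" --pt "0 0 0 0 0 1 1" --pt "0.6 -1 0 0 0 0 1" --pt "0.6 -1 0 0 0 0 1"

```text
time: 1.1
tool_pos: [229.5, -512.6, 341.0]
tcp_rot: [-179.9, 0.0, -5.2]
ft_force: [0.2, 0.3, -0.2]
finger_gap: 85.1
grip_force: 0.0
```

Emit:
apply_moves --pt "0.6 -1 0 0 0 0 0" --pt "0.6 -1 0 0 0 0 0" --pt "0.6 -1 0 0 0 0 0" --pt "0.6 -1 0 0 0 0 0" --pt "0.6 -1 0 0 0 0 0" --pt "0.6 -1 0 0 0 0 0" --pt "0.6 -1 0 0 0 0 0" --pt "0.6 -1 0 0 0 0 0"

```text
time: 2.1
tool_pos: [395.0, -286.3, 341.4]
tcp_rot: [-180.0, 0.0, -5.1]
ft_force: [-0.0, -0.1, -0.6]
finger_gap: 0.3
grip_force: 0.0
```

Emit:
apply_moves --pt "0.7 -1 0 0 0 0 0" --pt "0.7 -1 0 0 0 0 0" --pt "0.7 -1 0 0 0 0 0" --pt "0.7 -1 0 0 0 0 0" --pt "0.7 -1 0 0 0 0 0" --pt "0.7 -1 0 0 0 0 0" --pt "0.7 -1 0 0 0 0 0" --pt "0.7 -1 0 0 0 0 0"

```text
time: 3.1
tool_pos: [584.2, -62.5, 341.2]
tcp_rot: [180.0, 0.0, -5.1]
ft_force: [0.0, -0.7, -0.2]
finger_gap: 0.3
grip_force: 0.0
```

Run:
```python
from h import *
import pickle
s=sense(); im=cv2.cvtColor(snapshot('wrist'),cv2.COLOR_RGB2BGR); cv2.imwrite('pics/w1.png',im); pickle.dump(s,open('w1.pkl','wb'))
print(s['tool_pos'],s['tcp_rot'])
```

```text
[584.22322129 -62.52761289 341.19968276] [ 1.79999734e+02  2.53886848e-02 -5.09949084e+00]
```

View pics/w1.png

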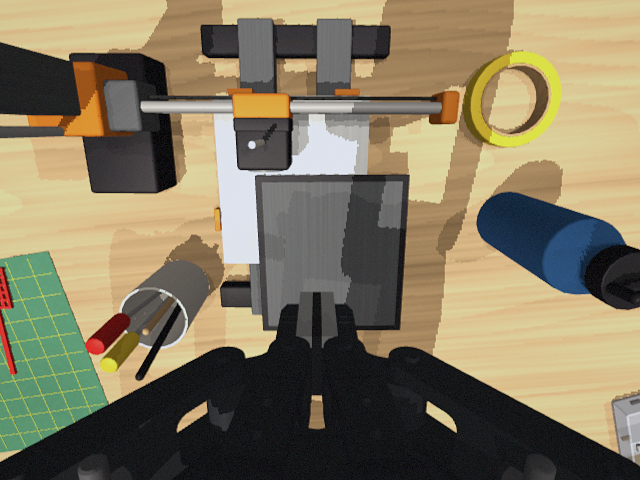

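The wrist view shows the left stop at (218,219), the rear stops at about (240,91) and (347,91), the head top at (264,150), and the plate corners at (257,176), (408,176), (400,328) and (264,328). I'll fit lines to the edges.

```bash
cat > edges.py <<'E'
from h import *
from PIL import Image if False else None
E
cat > edges.py <<'E'
from h import *
def edge(g,c,z,horiz,fix,lo,hi,w=8,n=40,sign=0):
    """sub-pixel strongest gradient near straight guess; horiz: rows near fix(lo..hi), else cols. returns fitted world line (point,dir)"""
    pts=[]
    for t in np.linspace(lo,hi,n):
        f=np.interp(t,[lo,hi],fix); r=np.arange(-w,w+.01,.5)
        mx=(np.full(r.shape,t),f+r) if horiz else (f+r,np.full(r.shape,t))
        v=cv2.remap(g,np.float32(mx[0])[None],np.float32(mx[1])[None],cv2.INTER_LINEAR)[0]
        d=np.gradient(cv2.GaussianBlur(v[None],(1,1),0)[0]) if False else np.gradient(v)
        d=np.convolve(d,np.ones(3)/3,'same'); d=d*sign if sign else abs(d)
        d[:2]=d[-2:]=0; k=d.argmax()
        pts.append((t,f+r[k]) if horiz else (f+r[k],t))
    P=toplane(c,pts,z)[:,:2]
    for _ in range(4):
        m=P.mean(0) if _==0 else np.median(P[ok],0)
        vx,vy,x0,y0=cv2.fitLine(np.float32(P if _==0 else P[ok]),cv2.DIST_HUBER,0,.01,.01).ravel()
        e=abs((P[:,0]-x0)*vy-(P[:,1]-y0)*vx); ok=e<max(1.0,1.5*np.median(e))
    return np.array([x0,y0]),np.array([vx,vy]),ok.sum(),e[ok].std()
def inter(a,b):
    s=np.linalg.solve(np.c_[a[1],-b[1]],b[0]-a[0]); return a[0]+s[0]*a[1]
E
cat > m1.py <<'E'
from edges import *
import pickle
s=pickle.load(open('w1.pkl','rb')); c=cam('wrist',s); im=cv2.imread('pics/w1.png'); g=np.float32(im.max(2))
ang=lambda L,ref: np.degrees(np.arctan2(L[1][1],L[1][0]))
L={}
L['bedL']=edge(g,c,72,False,(217,222),125,205)
L['bedF']=edge(g,c,72,True,(263,263),226,252)
L['pL']=edge(g,c,76,False,(257,264),182,300)
L['pB']=edge(g,c,76,True,(176,176),300,400)
L['pR']=edge(g,c,76,False,(408,400),182,320)
L['pF']=edge(g,c,76,True,(328,328),360,396)
L['rodF']=edge(g,c,135,True,(100,100),150,225)
L['rodF2']=edge(g,c,135,True,(100,102),300,425)
for k,v in L.items(): print(k,v[0].round(1),round(ang(v,0),2),v[2],v[3].round(2))
C=[inter(L[a],L[b]) for a,b in (('pL','pB'),('pB','pR'),('pR','pF'),('pF','pL'))]
print('plate corners',np.round(C,1),[np.linalg.norm(C[i]-C[i-1]).round(1) for i in range(4)],'centre',np.mean(C,0))
print('bed FL',inter(L['bedL'],L['bedF']))
hsv=cv2.cvtColor(im,cv2.COLOR_BGR2HSV); m=cv2.inRange(hsv,(8,150,100),(20,255,255))
for k in cv2.findContours(m,0,2)[0]:
    if cv2.contourArea(k)>25:
        b=cv2.boundingRect(k); print('or',b,[toplane(c,[(b[0]+b[2]/2,b[1]+b[3]/2)],z)[0].round(1)[:2] for z in (76,143,148)])
E
python3 m1.py
```

```text
bedL [630.1  34.9] -5.2 40 0.14
bedF [523.3  30.5] 84.87 36 0.13
pL [5.488e+02 3.000e-01] -0.88 26 0.43
pB [609.4 -98.8] 84.99 40 0.15
pR [ 515.7 -153.6] -4.8 40 0.12
pF [ 428.1 -122.9] 84.86 40 0.0
rodF [690.9  36.2] 89.53 25 0.27
rodF2 [ 677.8 -109.7] 86.91 35 0.29
plate corners [[ 618.    -0.7]
 [ 603.9 -161. ]
 [ 426.  -146.1]
 [ 439.3    2. ]] [np.float32(178.7), np.float32(160.9), np.float32(178.5), np.float32(148.7)] centre [521.80554  -76.460144]
bed FL [524.5215    44.508347]
or (214, 207, 7, 24) [array([575. ,  42.6]), array([589. ,  23.5]), array([590.1,  22. ])]
or (441, 91, 19, 33) [array([ 665.1, -202.3]), array([ 663.8, -179.7]), array([ 663.7, -178. ])]
or (335, 89, 25, 6) [array([ 688.2, -103. ]), array([682.9, -97.3]), array([682.5, -96.9])]
or (228, 88, 63, 30) [array([685.8, -17. ]), array([681., -26.]), array([680.6, -26.7])]
or (27, 62, 99, 75) [array([704.8, 159.5]), array([696.7, 120.4]), array([696.1, 117.4])]
```

Every feature agrees with a printer origin of (602,-43) and yaw -5.15°. In the printer's frame the plate is at (-78,-38) and the head is at y≈21. I'll move to the right of the head and go down.

Emit:
apply_moves --pt "0.95 0.4 0 0 0 0 0" --pt "0.98 0.5 -0.2 0 0 0 0" --pt "0 0 0.9 0 0 0 0" --pt "0 0 1 0 0 0 0" --pt "0 0 1 0 0 0 0" --pt "0 0 1 0 0 0 0" --pt "0 0 1 0 0 0 0" --pt "0 0 1 0 0 0 0"

```text
time: 4.15
tool_pos: [638.5, -95.8, 169.2]
tcp_rot: [-180.0, 0.0, -5.1]
ft_force: [0.8, 0.3, 0.5]
finger_gap: 0.2
grip_force: 0.0
```

Emit:
apply_moves --pt "0 0 0.7 0 0 0 0" --pt "0 0 0.6 0 0 0 0" --pt "0 0 0 0 0 0 0"

```text
time: 4.53
tool_pos: [637.9, -95.5, 129.6]
tcp_rot: [-180.0, 0.2, -5.2]
ft_force: [-0.1, 0.7, -0.2]
finger_gap: -0.2
grip_force: 0.0
```

```bash
cat >> h.py <<'E'
O=np.array([602,-43,0.]); YAW=-5.15; RP=R.from_euler('z',YAW,degrees=True).as_matrix()
def inpr(p): return RP.T@(np.asarray(p)-O)
def st():
    s=sense(); print('t',round(s['time'],2),'printer',inpr(s['tool_pos']).round(1),'rot',s['tcp_rot'].round(2),'F(pr)',(RP.T@s['ft_force']).round(1)); return s
E
python3 -c "
from h import *
st(); cv2.imwrite('pics/w2.png',cv2.cvtColor(snapshot('wrist'),cv2.COLOR_RGB2BGR))"
```

```text
t 4.53 printer [ 40.4 -49.1 129.6] rot [-1.7998e+02  1.6000e-01 -5.1800e+00] F(pr) [-0.2  0.7 -0.2]
```

View pics/w2.png

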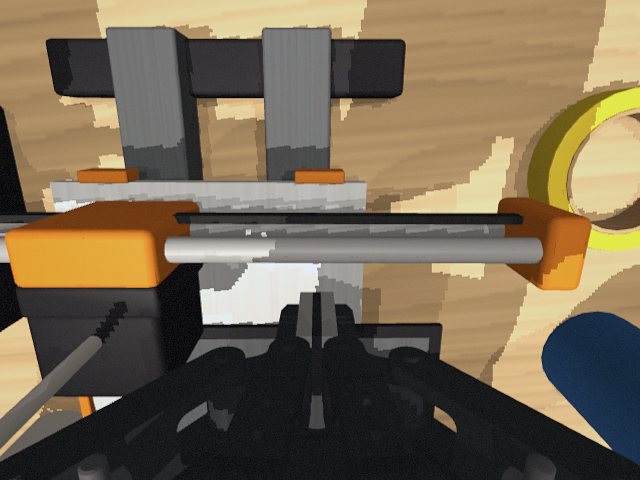

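The picture shows the closed fingers (315,300) to the right of the head, whose carriage's right edge is at about (180,250), and clear of the rods. I'll push the head to the left.

Emit:
apply_moves --pt "0 -0.45 0 0 0 0 0" --pt "0 -0.35 0 0 0 0 0" --pt "0 -0.3 0 0 0 0 0" --pt "0 -0.4 0 0 0 0 0" --pt "0 -0.4 0 0 0 0 0" --pt "0 -0.4 0 0 0 0 0" --pt "0 -0.4 0 0 0 0 0" --pt "0 -0.4 0 0 0 0 0"

```text
time: 5.58
tool_pos: [647.5, -2.3, 131.5]
tcp_rot: [180.0, -0.0, -5.2]
ft_force: [2.5, -4.0, 1.9]
finger_gap: 0.2
grip_force: 1.7
```

Emit:
apply_moves --pt "0 -0.1 0 0 0 0 0" --pt "0 -0.1 0 0 0 0 0" --pt "0 -0.1 0 0 0 0 0" --pt "0 -0.06 0 0 0 0 0" --pt "0 0 0 0 0 0 0"

```text
time: 6.2
tool_pos: [648.1, 7.8, 131.1]
tcp_rot: [-180.0, 0.0, -5.2]
ft_force: [0.0, -1.7, 1.2]
finger_gap: -0.0
grip_force: 0.9
```

```bash
python3 -c "
from h import *
st()"
```

```text
t 6.2 printer [ 41.4  54.7 131.1] rot [-1.7998e+02  2.0000e-02 -5.2100e+00] F(pr) [ 0.2 -1.7  1.2]
```

Contact is at about 4 N, so I'll creep until it stops.

Emit:
apply_moves --pt "0 -0.06 0 0 0 0 0" --pt "0 -0.06 0 0 0 0 0" --pt "0 -0.06 0 0 0 0 0" --pt "0 -0.05 0 0 0 0 0"

```text
time: 6.7
tool_pos: [648.8, 14.7, 131.2]
tcp_rot: [180.0, 0.0, -5.2]
ft_force: [0.9, -2.8, 0.6]
finger_gap: -0.1
grip_force: 1.5
```

Emit:
apply_moves --pt "0 -0.05 0 0 0 0 0" --pt "0 -0.05 0 0 0 0 0"

```text
time: 6.95
tool_pos: [649.0, 17.0, 131.2]
tcp_rot: [179.9, 0.0, -5.2]
ft_force: [-0.1, -9.9, 0.8]
finger_gap: 0.2
grip_force: 4.5
```

Emit:
apply_moves --pt "0 -0.05 0 0 0 0 0" --pt "0 -0.05 0 0 0 0 0"

```text
time: 7.2
tool_pos: [649.0, 17.2, 131.2]
tcp_rot: [179.7, 0.0, -5.3]
ft_force: [-2.5, -21.3, 2.6]
finger_gap: -0.1
grip_force: 10.4
```

```bash
python3 -c "
from h import *
st()"
```

```text
t 7.2 printer [ 41.4  64.2 131.2] rot [ 1.7971e+02  4.0000e-02 -5.2800e+00] F(pr) [ -0.5 -21.4   2.6]
```

The head is parked: it stopped and the force rose to 21 N. I'll back off, go up and move to the front of the plate.

Emit:
apply_moves --pt "0 0.5 0 0 0 0 0" --pt "0 0.6 -0.6 0 0 0 0" --pt "0 0.5 -1 0 0 0 0" --pt "0 0.3 -1 0 0 0 0" --pt "0 0.3 -1 0 0 0 0" --pt "-1 0.3 0 0 0 0 0" --pt "-1 0.3 0 0 0 0 0.5" --pt "-1 0.3 0 0 0 0 1"

```text
time: 8.2
tool_pos: [550.6, -64.4, 240.9]
tcp_rot: [-180.0, -0.1, -5.2]
ft_force: [0.1, -0.9, -0.8]
finger_gap: 35.6
grip_force: 0.0
```

Emit:
apply_moves --pt "-1 0.3 0 0 0 0 1" --pt "-1 0.2 0 0 0 0 1" --pt "-1 0.1 0 0 0 0 1" --pt "-1 0 0 0 0 0 1" --pt "-1 0 0 0 0 0 1" --pt "0 0 0 0 0 0 1" --pt "0 0 0 0 0 0 1"

```text
time: 9.07
tool_pos: [401.0, -68.5, 240.5]
tcp_rot: [180.0, -0.1, -5.2]
ft_force: [0.3, -0.4, 0.1]
finger_gap: 85.4
grip_force: 0.0
```

```bash
python3 -c "
from h import *
import pickle
s=st(); pickle.dump(s,open('w3.pkl','wb')); cv2.imwrite('pics/w3.png',cv2.cvtColor(snapshot('wrist'),cv2.COLOR_RGB2BGR))
c=cam('wrist',s); Rt=R.from_euler('xyz',s['tcp_rot'],degrees=True).as_matrix()
for q in [(11,-42,1),(11,-57,1),(11,-42,14),(11,-57,14),(11,42,1),(11,42,14),(11,57,1)]: print(q,project(c,Rt@np.array(q)+s['tool_pos']).round())
f=[(11,-14,14),(11,14,14),(11,0,14)]
for q in f: print('shut',q,project(c,Rt@np.array(q)+s['tool_pos']).round())
"
```

```text
t 9.07 printer [-197.9  -43.5  240.5] rot [ 1.7999e+02 -1.4000e-01 -5.2200e+00] F(pr) [ 0.3 -0.4  0.1]
(11, -42, 1) [[201. 304.]]
(11, -57, 1) [[161. 304.]]
(11, -42, 14) [[211. 290.]]
(11, -57, 14) [[173. 290.]]
(11, 42, 1) [[427. 304.]]
(11, 42, 14) [[418. 290.]]
(11, 57, 1) [[468. 304.]]
shut (11, -14, 14) [[280. 290.]]
shut (11, 14, 14) [[349. 290.]]
shut (11, 0, 14) [[314. 290.]]
```

View pics/w3.png

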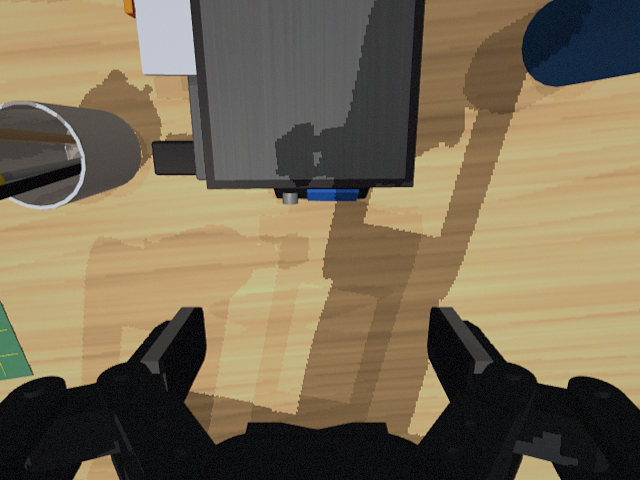

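The open fingertips are at (203,308) and (430,308), which matches tips about 1 mm ahead of the TCP. The plate's front edge runs from (207,188) to (412,186), centred between the fingers. I'll go down to TCP z 67.

Emit:
apply_moves --pt "0 -0.18 0.9 0 0 0 1" --pt "0 0 1 0 0 0 1" --pt "0 0 1 0 0 0 1" --pt "0 0 1 0 0 0 1" --pt "0 0 1 0 0 0 1" --pt "0 0 0.6 0 0 0 1" --pt "0 0 0.28 0 0 0 1" --pt "0 0 0 0 0 0 1"

```text
time: 10.12
tool_pos: [400.9, -62.8, 65.7]
tcp_rot: [-180.0, 0.1, -5.2]
ft_force: [0.3, -0.5, 0.4]
finger_gap: 85.6
grip_force: 0.0
```

Emit:
apply_moves --pt "0.3 0 0 0 0 0 1" --pt "0.15 0 0 0 0 0 1" --pt "0.1 0 0 0 0 0 1" --pt "0.1 0 0 0 0 0 1" --pt "0.1 0 0 0 0 0 1" --pt "0.1 0 0 0 0 0 1" --pt "0 0 0 0 0 0 1"

```text
time: 11.0
tool_pos: [426.4, -65.2, 65.9]
tcp_rot: [180.0, -0.0, -5.2]
ft_force: [-0.6, 0.0, 0.6]
finger_gap: 85.4
grip_force: 0.0
```

```bash
python3 -c "
from h import *
st()"
```

```text
t 11.0 printer [-172.8  -37.9   65.9] rot [ 1.8e+02 -1.0e-02 -5.2e+00] F(pr) [-0.6 -0.   0.6]
```

Emit:
apply_moves --pt "0.25 0 0 0 0 0 1" --pt "0.3 0 0 0 0 0 1" --pt "0.3 0 0 0 0 0 1" --pt "0.3 0 0 0 0 0 1" --pt "0.3 0 0 0 0 0 1" --pt "0.25 0 0 0 0 0 1" --pt "0.2 0 0 0 0 0 1" --pt "0 0 0 0 0 0 1"

```text
time: 12.0
tool_pos: [483.5, -70.4, 66.0]
tcp_rot: [180.0, -0.0, -5.2]
ft_force: [-0.1, -0.8, 0.3]
finger_gap: 85.3
grip_force: 0.0
```

```bash
python3 -c "
from h import *
s=st(); cv2.imwrite('pics/w4.png',cv2.cvtColor(snapshot('wrist'),cv2.COLOR_RGB2BGR))"
```

```text
t 12.0 printer [-115.5  -37.9   66. ] rot [ 1.8e+02 -3.0e-02 -5.2e+00] F(pr) [-0.  -0.8  0.3]
```

View pics/w4.png

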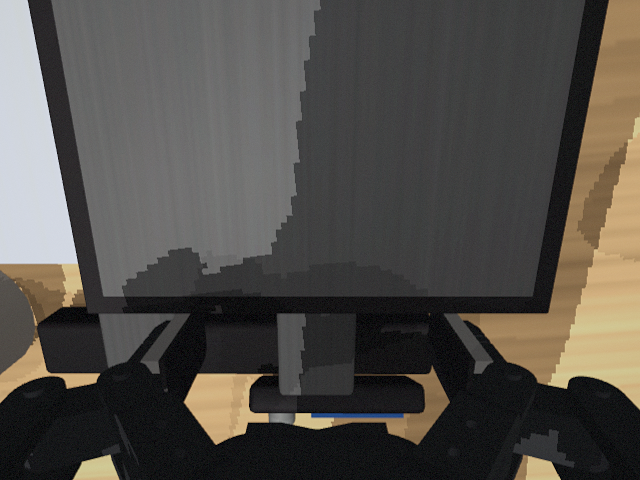

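The plate is square on both fingertips, with its front edge along row 312 from column 90 to 548. I'll move to about 3 mm short of the stops and work out the bottle's clearance.

Emit:
apply_moves --pt "0.15 0 0 0 0 0 1" --pt "0.15 0 0 0 0 0 1" --pt "0.06 0 0 0 0 0 1" --pt "0 0 0 0 0 0 1"

```text
time: 12.55
tool_pos: [494.0, -71.4, 66.0]
tcp_rot: [180.0, -0.0, -5.2]
ft_force: [0.9, 0.2, -0.1]
finger_gap: 85.1
grip_force: 0.0
```

Run:
```python
from h import *
st()
c=cam('top'); im=cv2.imread('pics/top0.png'); hsv=cv2.cvtColor(im,cv2.COLOR_BGR2HSV)
m=cv2.inRange(hsv,(100,120,20),(125,255,255)); m[:,:425]=0; m[300:]=0
k=max(cv2.findContours(m,0,2)[0],key=cv2.contourArea); b=cv2.boundingRect(k); print(b)
for z in (0,60,140): print(z,inpr(toplane(c,[(b[0],b[1]+b[3]/2)],z)[0]).round(), inpr(toplane(c,[(b[0]+36/2.44,b[1]+b[3]/2)],z)[0]).round())
k=cv2.inRange(hsv,(22,150,100),(32,255,255)); k[:, :420]=0
k=max(cv2.findContours(k,0,2)[0],key=cv2.contourArea); b=cv2.boundingRect(k); print('tape',inpr(toplane(c,[(b[0]+b[2]/2,b[1]+b[3]/2)],20)[0]).round())
```

```text
t 12.55 printer [-105.   -37.9   66. ] rot [ 1.8e+02 -2.0e-02 -5.2e+00] F(pr) [ 0.9  0.3 -0.1]
(435, 234, 42, 34)
0 [ -47. -228.    0.] [ -44. -264.    0.]
60 [ -53. -214.   60.] [ -50. -249.   60.]
140 [ -61. -195.  140.] [ -58. -227.  140.]
tape [  87. -241.   20.]
```

Emit:
apply_moves --pt "-0.7 0 0 0 0 0 1" --pt "0 0 -0.9 0 0 0 1" --pt "0 0 -0.8 0 0 0 0.5" --pt "0 0.2 -0.8 0 0 0 0" --pt "0.8 0.8 0 0 0 0 0" --pt "0.9 0.8 0 0 0 0 0" --pt "1 0.8 0 0 0 0 0" --pt "1 0.8 0 0 0 0 0"

```text
time: 13.55
tool_pos: [575.1, -182.0, 141.0]
tcp_rot: [180.0, -0.0, -5.2]
ft_force: [0.5, 0.3, 0.6]
finger_gap: -0.0
grip_force: 0.0
```

Emit:
apply_moves --pt "0.15 0 0 0 0 0 0" --pt "0 0 0.9 0 0 0 0" --pt "0 0 0.9 0 0 0 0" --pt "0 0 0.15 0 0 0 0" --pt "0 0 0 0 0 0 0"

```text
time: 14.18
tool_pos: [578.5, -181.1, 82.8]
tcp_rot: [-180.0, 0.0, -5.2]
ft_force: [1.0, 0.6, -0.2]
finger_gap: -0.1
grip_force: 0.0
```

```bash
python3 -c "
from h import *
st();cv2.imwrite('pics/w5.png',cv2.cvtColor(snapshot('wrist'),cv2.COLOR_RGB2BGR))"
```

```text
t 14.18 printer [ -11.  -139.7   82.8] rot [-1.80e+02  1.00e-02 -5.18e+00] F(pr) [ 1.   0.7 -0.2]
```

View pics/w5.png

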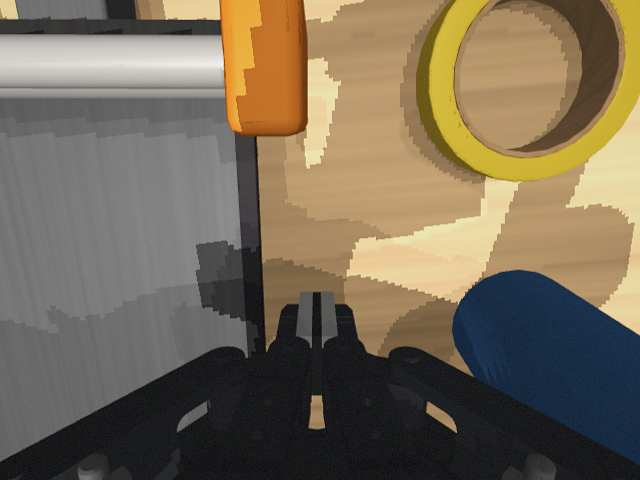

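The shut fingers (315,300) are just to the right of the plate's edge (263,310), and the bottle is clear at about (460,320). I'll push left.

Emit:
apply_moves --pt "0 -0.15 0.1 0 0 0 0" --pt "0 -0.15 0 0 0 0 0" --pt "0 -0.15 0 0 0 0 0" --pt "0 -0.2 0 0 0 0 0" --pt "0 -0.25 0 0 0 0 0" --pt "0 -0.25 0 0 0 0 0" --pt "0 -0.15 0 0 0 0 0" --pt "0 0 0 0 0 0 0"

```text
time: 15.22
tool_pos: [582.3, -142.1, 79.5]
tcp_rot: [-180.0, -0.0, -5.2]
ft_force: [0.3, -0.9, 1.7]
finger_gap: -0.4
grip_force: 0.7
```

Emit:
apply_moves --pt "0 -0.08 0 0 0 0 0" --pt "0 -0.06 0 0 0 0 0"

```text
time: 15.48
tool_pos: [582.4, -138.5, 79.3]
tcp_rot: [180.0, 0.0, -5.2]
ft_force: [-0.4, -2.5, 3.6]
finger_gap: -0.0
grip_force: 1.9
```

```bash
python3 -c "
from h import *
st()"
```

```text
t 15.47 printer [-10.9 -96.9  79.3] rot [ 1.80e+02  1.00e-02 -5.22e+00] F(pr) [-0.2 -2.5  3.6]
```

Emit:
apply_moves --pt "0 -0.06 0 0 0 0 0" --pt "0 -0.05 0 0 0 0 0"

```text
time: 15.72
tool_pos: [582.8, -135.1, 79.3]
tcp_rot: [-180.0, 0.0, -5.2]
ft_force: [-0.5, -3.0, 3.7]
finger_gap: 0.3
grip_force: 1.8
```

Emit:
apply_moves --pt "0 -0.04 0 0 0 0 0" --pt "0 -0.03 0 0 0 0 0"

```text
time: 15.98
tool_pos: [583.0, -133.0, 79.4]
tcp_rot: [180.0, 0.0, -5.2]
ft_force: [-1.1, -4.8, 2.7]
finger_gap: -0.1
grip_force: 2.7
```

```bash
python3 -c "
from h import *
st()"
```

```text
t 15.97 printer [-10.9 -91.4  79.4] rot [179.99   0.    -5.2 ] F(pr) [-0.6 -4.8  2.7]
```

Emit:
apply_moves --pt "0 -0.03 0 0 0 0 0" --pt "0 -0.02 0 0 0 0 0"

```text
time: 16.23
tool_pos: [583.1, -132.7, 79.4]
tcp_rot: [179.9, -0.0, -5.2]
ft_force: [0.5, -8.7, 1.3]
finger_gap: -0.2
grip_force: 4.5
```

```bash
python3 -c "
from h import *
st()"
```

```text
t 16.23 printer [-10.7 -91.1  79.4] rot [ 1.799e+02 -2.000e-02 -5.220e+00] F(pr) [ 1.3 -8.6  1.3]
```

It has reached the left stop. I'll go back to the front for the final push rearward, centred at y≈0.

Emit:
apply_moves --pt "0 0.4 0 0 0 0 0" --pt "0 0.2 -0.7 0 0 0 0" --pt "0 0 -1 0 0 0 0" --pt "0 0 -1 0 0 0 0" --pt "-1 -0.9 0 0 0 0 0.5" --pt "-1 -0.9 0 0 0 0 1" --pt "-1 -0.9 0 0 0 0 1" --pt "-1 -0.9 0 0 0 0 1"

```text
time: 17.23
tool_pos: [470.4, -30.1, 159.8]
tcp_rot: [-179.9, 0.1, -5.2]
ft_force: [0.5, 0.9, -0.3]
finger_gap: 72.6
grip_force: 0.0
```

Emit:
apply_moves --pt "-0.2 0 0 0 0 0 1" --pt "0 0 0.9 0 0 0 1" --pt "0 0 0.9 0 0 0 1" --pt "0 0 0.7 0 0 0 1" --pt "0 0 0.6 0 0 0 1" --pt "0 0 0 0 0 0 1"

```text
time: 17.98
tool_pos: [464.5, -30.8, 65.7]
tcp_rot: [-180.0, 0.2, -5.2]
ft_force: [0.4, -0.6, -0.4]
finger_gap: 85.2
grip_force: 0.0
```

```bash
python3 -c "
from h import *
st()"
```

```text
t 17.98 printer [-138.    -0.2   65.7] rot [-179.97    0.22   -5.23] F(pr) [ 0.4 -0.5 -0.4]
```

Emit:
apply_moves --pt "0.4 0 0 0 0 0 1" --pt "0.35 0 0 0 0 0 1" --pt "0.15 0 0 0 0 0 1" --pt "0.1 0 0 0 0 0 1" --pt "0.08 0 0 0 0 0 1" --pt "0.05 0 0 0 0 0 1" --pt "0.03 0 0 0 0 0 1"

```text
time: 18.85
tool_pos: [499.5, -33.9, 67.1]
tcp_rot: [180.0, 0.1, -5.2]
ft_force: [-7.5, -1.6, 4.4]
finger_gap: 85.4
grip_force: 3.4
```

Emit:
apply_moves --pt "0.04 0 0 0 0 0 1" --pt "0.03 0 0 0 0 0 1"

```text
time: 19.1
tool_pos: [499.9, -34.0, 66.9]
tcp_rot: [180.0, 0.3, -5.2]
ft_force: [-17.7, -1.8, 14.2]
finger_gap: 85.2
grip_force: 9.1
```

```bash
python3 -c "
from h import *
st()"
```

```text
t 19.1 printer [-102.5   -0.2   66.9] rot [179.96   0.35  -5.22] F(pr) [-17.5  -3.4  14.2]
```

It is firm against something at x≈-102. I'll back off, go up and look.

Emit:
apply_moves --pt "-0.3 0 0 0 0 0 1" --pt "-0.5 0 -0.3 0 0 0 1" --pt "0 0 -1 0 0 0 1" --pt "0 0 -1 0 0 0 0.5" --pt "0 0 -1 0 0 0 0" --pt "0.4 0 -1 0 0 0 0" --pt "0.7 0 -1 0 0 0 0" --pt "0.9 0 0 0 0 0 0"

```text
time: 20.1
tool_pos: [540.8, -37.3, 230.2]
tcp_rot: [180.0, -0.4, -5.2]
ft_force: [0.7, 0.7, -0.2]
finger_gap: 0.1
grip_force: 0.0
```

Emit:
apply_moves --pt "1 0 0 0 0 0 0" --pt "0.9 0 0 0 0 0 0" --pt "0 0 0 0 0 0 0" --pt "0 0 0 0 0 0 0"

```text
time: 20.6
tool_pos: [594.7, -42.1, 226.1]
tcp_rot: [-180.0, 0.0, -5.2]
ft_force: [0.7, -1.8, 0.3]
finger_gap: 0.2
grip_force: 0.0
```

```bash
python3 -c "
from h import *
import pickle
s=st(); pickle.dump(s,open('w6.pkl','wb')); cv2.imwrite('pics/w6.png',cv2.cvtColor(snapshot('wrist'),cv2.COLOR_RGB2BGR))
c=cam('wrist',s)
for q in [(90,52,76),(90,-52,76),(-35,80,76),(90,80,76),(90,-80,76),(-90,-80,76),(-90,80,76)]: print(q,project(c,O+RP@np.array(q,float)).round(1))
"
```

```text
t 20.6 printer [-7.400e+00  2.000e-01  2.261e+02] rot [-1.7999e+02  3.0000e-02 -5.1900e+00] F(pr) [ 0.9 -1.7  0.3]
(90, 52, 76) [[239.1  91.9]]
(90, -52, 76) [[391.4  91.7]]
(-35, 80, 76) [[212.6 264.2]]
(90, 80, 76) [[198.1  91.9]]
(90, -80, 76) [[432.5  91.7]]
(-90, -80, 76) [[413.4 327.2]]
(-90, 80, 76) [[218.  327.5]]
```

View pics/w6.png

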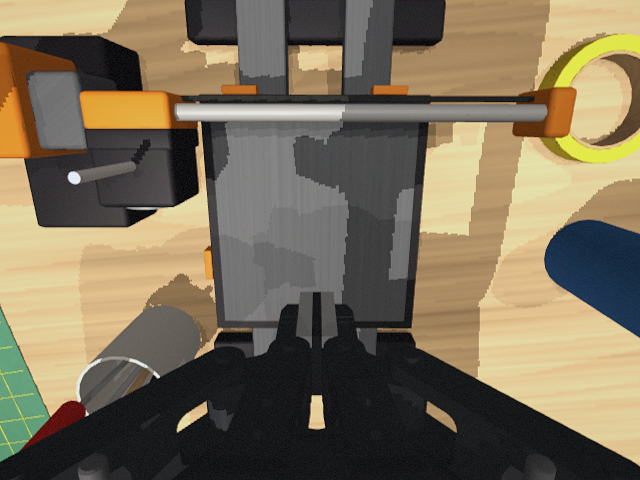

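The plate looks home: its front-right corner is at (413,328) against a predicted (413,327), and the head is parked on the left. I'll check the gaps at the three stops in one magnified montage.

Run:
```python
from h import *
im=cv2.imread('pics/w6.png')
A=[im[80:105,222:257],im[80:105,374:409],im[250:275,196:231],im[232:257,196:231]]
A=[cv2.resize(a,None,fx=11,fy=11,interpolation=cv2.INTER_NEAREST)[:270,:380] for a in A]
cv2.imwrite('pics/m6.png',np.vstack([np.hstack(A[:2]),np.hstack(A[2:])]))
for r in (252,258,264,270): print(r,im[r,202:220].max(1),im[r,202:220,2].astype(int)-im[r,202:220,0])
for k in (240,392): print(k,im[84:104,k].max(1))
from edges import *
import pickle
c=cam('wrist',pickle.load(open('w6.pkl','rb'))); g=np.float32(im.max(2))
for n,a in dict(L=(False,(207,218),150,235),L2=(False,(214,218),285,322),R=(False,(428,413),150,322),F=(True,(327,327),225,275),F2=(True,(327,327),360,408)).items():
    p,d,k,e=edge(g,c,76,*a,w=5); q=inpr([*p,0]); dd=RP.T[:2,:2]@d; print(n,q[:2].round(1),np.degrees(np.arctan2(dd[1],dd[0])).round(2),k,round(float(e),2))
```

```text
252 [203 206 234 232 232 233 233 235 233  71  65  66  62  66  65  60  66  70] [ 79  87 188 171 167 162 162 161 176  49  -2   1   0   3   1   3   5   4]
258 [208 208 213 232 230 229 229 231 232 198  44  63  65  67  65  64  69  62] [ 79  81 135 175 166 167 162 159 159 169   2  -1   2   5   1   0   2   1]
264 [219 220 220 230 229 229 229 230 232 227  83  67  65  66  65  64  67  63] [ 82  82  86 184 167 165 164 161 163 179  54  -3   2   4   1   0   3   3]
270 [226 225 223 208 231 230 230 229 231 232 197  68  66  67  66  66  65  67] [ 83  84  84 127 170 165 161 162 162 170 157  -9  -1   3   4   4   4   4]
240 [ 66 156 193 195 192 191 191 190 190 172 113  44  56  57  64  46  26  29
  30  77]
392 [174 178 191 194 193 191 191 190 192 185 129  33  36  32  39  38  33  26
  28  50]
L [21.7 76.9] 7.12 24 0.32
L2 [-69.4  80.5] -0.88 40 0.09
R [-26.  -78.4] -0.18 40 0.08
F [-90.1  49.2] 89.92 30 0.0
F2 [-90.2 -52.8] 89.92 40 0.0
```

View pics/m6.png

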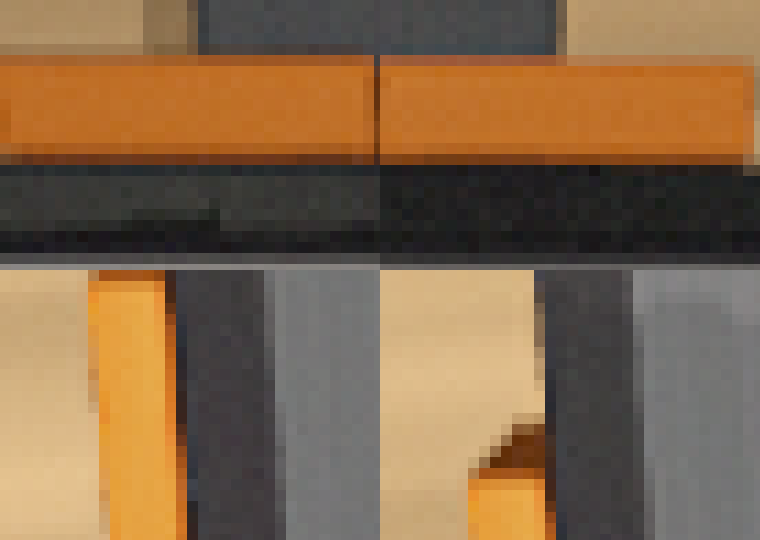

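All three stops meet the glass with no bright bed strip between them: rear at montage row 160 on both sides, left at column 180. The front edge measures x -90.1 and -90.2 at its two ends, so the plate is square and home.

```bash
python3 -c "
from bench import *
print(hand_in())"
```

```text
the job is handed in; nothing more can be done
None
```

I parked the print head at the tower end, then pushed the glass plate home; the last wrist picture shows no gap at the two rear stops or the left one. I handed the job in at about 21 s, with the gripper clear of everything.

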